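Hang a spice caddy level

TASK

One of the three identical jars in the wooden spice caddy is full and the other two are nearly empty; you cannot see which. Hang the caddy on the stand's peg, the peg through whichever of its five holes makes it hang level. Leave it hanging at rest with the three jars still in their places, and do not disturb the things standing around.

Things in the scene. Friction and masses are not known exactly. Their poses are not given: they have to be found in the camera images.
- caddy: Loose light-wood caddy, 58 (x) x 172 (y) x 200 mm high, 0.2 kg (give or take 10 percent), standing upright. Origin: centre of its underside; z up, y along the jars. Its tray (floor 6 mm thick) has 3 pockets in a row, centres at y = -53, 0, +53 mm, walls up to 39 mm high (46 at the ends), each holding a jar. Two end cheeks, 30 mm wide, carry the hanger board above the jars.
- caddy_grip (a point): Where to grip the caddy: middle of the hanger board's upper edge, at (0, 0, 188) mm of the caddy, 12 mm below the top. The board is upright in the plane x = 0, 9 mm thick (along x), 160 mm long (along y), from z = 134 to 200 mm. Five round holes of 17 mm go through it along x. The 22 mm gap between board and jar lids is not one of the holes.
- hole_1 (a point): Centre of the 17 mm hole at y = -56 mm, z = 152 mm of the caddy, in mid-thickness of the board; axes as the caddy's.
- hole_2 (a point): Centre of the 17 mm hole at y = -28 mm, z = 152 mm of the caddy.
- hole_3 (a point): Centre of the 17 mm hole at y = 0 mm, z = 152 mm of the caddy.
- hole_4 (a point): Centre of the 17 mm hole at y = +28 mm, z = 152 mm of the caddy.
- hole_5 (a point): Centre of the 17 mm hole at y = +56 mm, z = 152 mm of the caddy.
- jar_a_mid (a point): Centre of a spice jar with a green lid, 46 mm diameter, 106 mm high, loose in a pocket of the caddy (which one varies). One of the three look-alike jars is full (0.36 kg, give or take 10 percent), the other two are nearly empty (0.03 kg each).
- jar_b_mid (a point): Centre of another such jar, in another pocket.
- jar_c_mid (a point): Centre of another such jar, in another pocket.
- stand: Wooden stand, fixed. Origin: centre of the underside of its 170 (x) x 120 (y) x 14 mm base; z up. A post 24 x 30 mm (its front face at x = +48 mm) rises to 213 mm. From it a level steel peg of 10 mm diameter points along the stand's -x, 98 mm long.
- peg_tip (a point): Free round end of the peg, on its axis, in the stand's frame at (-50, 0, 205) mm.
- peg_mid (a point): Middle of the peg, on its axis, in the stand's frame at (0, 0, 205) mm; a good place for the hanger board to hang.
- peg_root (a point): Where the peg's axis leaves the post's front face, in the stand's frame at (48, 0, 205) mm.
- recipe_tin: Dark green lidded tin box, 116 x 142 x 99 mm, bystander; origin at the centre of its underside.
- twist_timer: Orange and white kitchen timer, 68 x 67 x 57 mm, bystander; origin at the centre of its underside.
- jar_1: Jar with a white lid, 64 mm diameter, 97 mm high, bystander; origin at the centre of its underside.

How it is judged:
At the end, for the whole second after the job is handed in: The caddy hangs on the stand's peg by one of its five holes (peg through the board), within 0.12 rad (7 degrees) of upright, at rest but for a slight sway, with all three jars standing in its pockets (angle between caddy's own z axis and vertical below 0.12 rad and contact force between caddy and stand above 1.5 N and z of peg_mid in the frame of caddy between 0.142 and 0.163 m and ((x of peg_tip in the frame of caddy below -0.004 m and x of peg_root in the frame of caddy above 0.004 m) or (x of peg_tip in the frame of caddy above 0.004 m and x of peg_root in the frame of caddy below -0.004 m)) and linear speed of caddy below 0.08 m/s and angular speed of caddy below 0.5 rad/s and z of jar_a_mid in the frame of caddy between 0.045 and 0.072 m and x of jar_a_mid in the frame of caddy between -0.02 and 0.02 m and y of jar_a_mid in the frame of caddy between -0.075 and 0.075 m and z of jar_b_mid in the frame of caddy between 0.045 and 0.072 m and x of jar_b_mid in the frame of caddy between -0.02 and 0.02 m and y of jar_b_mid in the frame of caddy between -0.075 and 0.075 m and z of jar_c_mid in the frame of caddy between 0.045 and 0.072 m and x of jar_c_mid in the frame of caddy between -0.02 and 0.02 m and y of jar_c_mid in the frame of caddy between -0.075 and 0.075 m); the robot touches nothing.
It fails at once if a bystander (recipe tin, timer, white-lidded jar) is pushed more than 30 mm (distance of any of recipe_tin, twist_timer, jar_1 from where it was at the start of the episode above 0.03 m).
It fails at once if the caddy is tipped over (more than 60 degrees) (angle between caddy's own z axis and vertical above 1.05 rad).
It also fails if it takes over 72 s, if anything falls off the work surface, if the arm or the gripper's body presses on something with over 40 N, if the wrist force passes 120 N, or if a joint passes its speed limit or range.

ROBOT

A 6-joint arm with a two-finger parallel gripper is mounted at the origin on a cart in front of the work surface, level with it; the furniture and walls round the work are solid. World frame = base frame: x ahead of the robot, y to its left, z up, the work surface at z = 0. Lengths are in m, angles in rad, forces in N, time in s.
With the tool pointing down it reaches from about 0.275 to 0.75 m from the base axis. Payload 10.2 kg.
Tool frame: the origin (TCP) lies between the finger pads; the fingertips stand 8 mm ahead of it and the grasp point (between the pads) lies 11 mm behind it (robot.tip_reach is the distance from the TCP to the fingertips, in m); z points along the fingers, y is the line along which they close (so a half turn about z gives the same grasp; the last joint's range is limited). The gripper opens to 88 mm and grips with 3 to 60 N. Pads are 18 mm wide; open, the fingers measure 123 mm over their backs; the gripper's body (75 mm by 187 mm) begins 45 mm behind the grasp point.
Start: joints at [0.889, 0.313, 1.498, -0, 1.331, -0.223], TCP at [0.233, 0.471, 0.247] pointing down, gripper open.
Joint ranges: [-2.94, 2.94], [-0.97, 2.17], [0.19, 2.56], [-1.23, 4.37], [0.02, 3.11], [-2.88, 2.88]. Speed limits (rad/s): [2.39, 2.39, 3.01, 3.14, 3.14, 3.14].

INTERFACE

Orientations are given as a unit quaternion [w, x, y, z].
In Python, from plant import robot gives the robot as it stands. The module is installed in compiled form; this text tells all that it offers.
- The arm moves only by the shell command python3 -m handwheel 'ROWS' [FORCE]. ROWS is JSON, a list that holds one entry, the list of rows, each a list of 7 numbers: the turn, a rotation vector about the tool's x, y, z as a fraction of full scale, then the shift along the tool's x, y, z as a fraction of full scale, then the gripper's target within -1 to 1 (fully open at 1, half-way at 0, shut at -1). In form: [[[wx, wy, wz, x, y, z, hand], ...]]. A call has 1 to 5 rows; each row shifts and turns the commanded pose from where the row before left it, along the tool's axes as they then stand; what a row does not reach is not made up. Full scale, the value 1, is 0.1 m for a shift and pi rad for a turn. A row lasts 1/12 s, in which the tool goes at most 41.7 mm and 7.16 degrees, less where a joint would pass 70% of its speed; a pose out of reach is approached as far as the arm can. A call with a number of a shift or a turn outside -1 to 1 is refused whole. A call with a gripper value outside its range is refused whole. The fingers move at their own pace and stop on an object; FORCE is the grip in N (left out, the last holds). Time passes only in rows, so rows that do not move let the fingers close. It gives the time, the measured TCP pose, the force, the opening and the grip force at its end, in the units of the state.
- robot.sense(): the state, without advancing time (a new reading comes with each control period).
- robot.grab_frame(name): name is "scene" or "top"; returns the picture (384x512x3 uint8, red, green, blue); there is no depth.
- robot.camera_params(name): a dict with "fov_y" (degrees; the focal length in pixels is half the picture's height over the tangent of half this angle, whatever the lens; pixels are square), "cx", "cy" (the principal point, pixels), "k1" (the pictures are not rectified: a ray, as slopes to the right and down, at radius r is drawn at 1 + k1 r^2 times it, then the intrinsics apply), "world_from_camera" (4x4, takes a point from camera to world coordinates). Camera axes: x right, y down, z forward; pixel columns grow to the right and rows downward; lengths in m; the calibration is good to about 2 mm. A picture is of the moment at which its call begins. camera_params takes no time and is no camera call.
- robot.finish_job(): hands the job in; it is judged then, once.
Trained networks look in the newest picture that a camera, given by its name, has taken for a name from the list of things; names that differ only in an ending like _2 or _b are one class to them, and where a whole thing is asked for, a point or a joint stands for the part that bears it (a point fixed in the world has none). Each returns a list of dicts, best first, with "confidence" (0 to 1); they miss things now and then, are a little off and sometimes report something else, mostly with a low value. They report only what shows in the picture. A call takes as long as a camera call.
- robot.search_frame(camera, label): "box" ([centre column, centre row, width, height] in pixels, round what is visible of it).
The state is a dict: "t": time; "qpos": joint angles; "qvel": joint speeds; "effort": joint torques, N m; "tool_pos": TCP position; "tcp_rot": TCP orientation; "ft_force": force on the tool from outside, world axes, zero at the start; "wrist_torque": the same for the moment, N m; "gripper_width": opening from 0.0 (shut) to 1.0 (fully open); "finger_force": force on a finger pad.
Only numpy, scipy, OpenCV 4.12 (cv2) and the standard library are available. Lean on these libraries where they do the work, as an engineer would, in place of code of your own. Each camera call takes 0.05 s, during which the arm holds its last target. There are 200 camera calls.

## Working session

There is one attempt and no reset: what is moved stays moved. The work goes in short steps, Python scripts to look and compute and a shell command to move; the robot and the scene stay as the last step left them, time stands still between calls to the robot, and variables do not carry over. Pictures are saved under pics/ and viewed, at most 10 in all, crops included, and the job is handed in when it is done.

```bash
mkdir -p pics
python3 - <<'E'
from plant import robot
import cv2,numpy as np
for c in ["scene","top"]:
    f=robot.grab_frame(c); cv2.imwrite(f"pics/{c}0.png",f[:,:,::-1]); p=robot.camera_params(c); print(c,p["fov_y"],p["cx"],p["cy"],p["k1"]); print(np.round(p["world_from_camera"],3))
    for l in ["caddy","hole_1","stand","peg_tip","recipe_tin","twist_timer","jar_1","jar_a_mid"]:
        print(l,[(np.round(d["box"]).tolist(),round(d["confidence"],2)) for d in robot.search_frame(c,l)][:5])
s=robot.sense();print(s)
E
```

```text
scene 55.668709118196304 256.8394564409626 191.66558475591057 -0.00034724093717744645
[[ 0.58  -0.35   0.736 -0.239]
 [-0.814 -0.225  0.535 -0.534]
 [-0.022 -0.909 -0.415  0.629]
 [ 0.     0.     0.     1.   ]]
caddy [([325.0, 236.0, 71.0, 78.0], 0.75), ([225.0, 205.0, 56.0, 80.0], 0.17)]
hole_1 [([323.0, 239.0, 69.0, 81.0], 0.72)]
stand [([225.0, 207.0, 61.0, 83.0], 0.92)]
peg_tip [([222.0, 207.0, 55.0, 80.0], 0.85), ([324.0, 237.0, 69.0, 78.0], 0.15)]
recipe_tin [([300.0, 210.0, 50.0, 40.0], 0.97)]
twist_timer [([324.0, 238.0, 71.0, 78.0], 0.65), ([183.0, 198.0, 15.0, 18.0], 0.58)]
jar_1 [([265.0, 198.0, 18.0, 31.0], 0.66)]
jar_a_mid [([323.0, 245.0, 22.0, 32.0], 0.7), ([224.0, 206.0, 62.0, 82.0], 0.58)]
top 52.01341811675785 247.16082377049727 187.57234674009896 -0.09072347494869942
[[-0.029 -0.999  0.025  0.558]
 [-1.     0.029 -0.003  0.086]
 [ 0.002 -0.025 -1.     1.368]
 [ 0.     0.     0.     1.   ]]
caddy [([330.0, 196.0, 63.0, 26.0], 0.64), ([220.0, 202.0, 41.0, 57.0], 0.15)]
hole_1 [([331.0, 197.0, 70.0, 25.0], 0.55)]
stand [([222.0, 201.0, 39.0, 55.0], 0.9), ([332.0, 195.
[... 283 characters left out ...]
 0.2)]
{'t': 0.9, 'qpos': array([ 8.88583558e-01,  3.12893349e-01,  1.49770075e+00, -1.71884450e-05,
        1.33107253e+00, -2.23451259e-01]), 'qvel': array([ 0.00146054, -0.00043075,  0.001825  , -0.00063178,  0.0004459 ,
       -0.00070995]), 'effort': array([-9.88433640e-04, -4.02096891e+01, -2.52421528e+01,  6.94248523e-02,
        3.17551335e-02, -2.96288817e-05]), 'tool_pos': array([0.23252062, 0.47068682, 0.2467233 ]), 'tcp_rot': array([-8.67550126e-06,  2.27372555e-01,  9.73807846e-01, -3.69119617e-05]), 'ft_force': array([ 0.33787369, -0.5435855 , -0.1816762 ]), 'wrist_torque': array([-0.03525755,  0.01924821,  0.02681804]), 'finger_force': 0.0, 'gripper_width': 0.9971320765022351}
```

Run:
```python
import cv2
a=cv2.imread("pics/scene0.png")[140:300,160:380]; b=cv2.imread("pics/top0.png")[110:260,120:380]
cv2.imwrite("pics/sc.png",cv2.resize(a,None,fx=3.6,fy=3.6,interpolation=cv2.INTER_CUBIC))
cv2.imwrite("pics/tc.png",cv2.resize(b,None,fx=3,fy=3,interpolation=cv2.INTER_CUBIC))
```

```text
(no output)
```

View pics/sc.png

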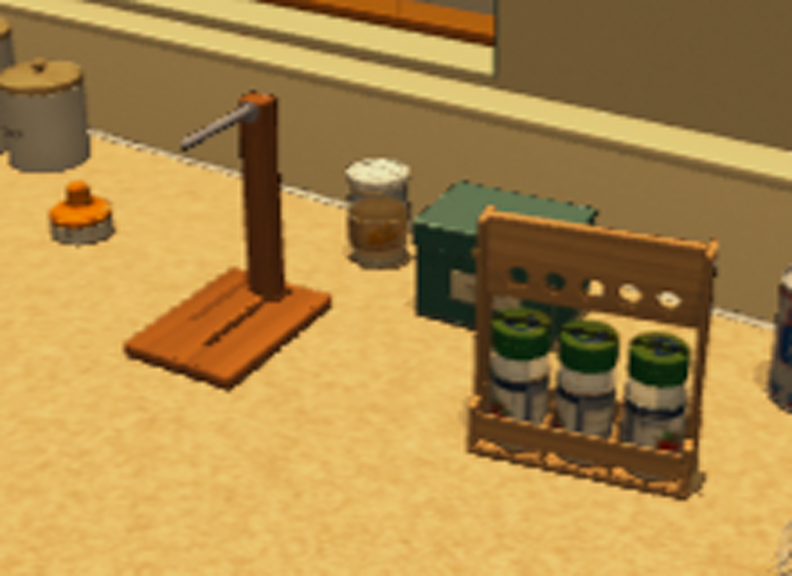

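View pics/tc.png

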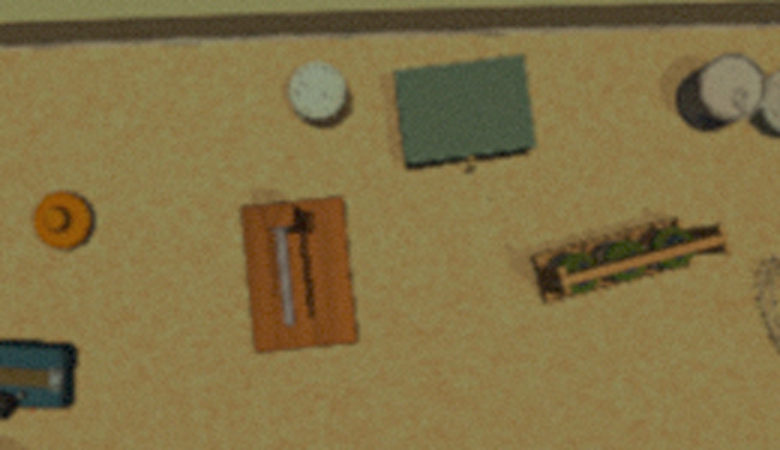

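The scene shows the stand with its peg pointing towards the robot: tip at about (184,147) in the crop and root at (255,110). The caddy is to the right, with its holes at (518,274) to (668,299). The top view agrees: peg from (290,323) to (281,228), board edge from (562,280) to (724,235). The tin, white-lidded jar and timer all stand clear behind or to the left.

```bash
cat > h.py <<'E'
import numpy as np
from plant import robot
from scipy.optimize import least_squares
from scipy.spatial.transform import Rotation as R
P={c:robot.camera_params(c) for c in("scene","top")}
def proj(c,X):
    p=P[c];M=np.linalg.inv(p["world_from_camera"]);q=np.atleast_2d(X)@M[:3,:3].T+M[:3,3]
    s=q[:,:2]/q[:,2:];s=s*(1+p["k1"]*(s**2).sum(1,keepdims=True));f=192/np.tan(np.radians(p["fov_y"]/2))
    return s*f+[p["cx"],p["cy"]]
def place(v,L): c,s=np.cos(v[2]),np.sin(v[2]);L=np.array(L,float);z=v[3] if len(v)>3 else 0;return np.c_[v[0]+c*L[:,0]-s*L[:,1],v[1]+s*L[:,0]+c*L[:,1],L[:,2]+z]
def fit(obs,v0):
    def r(v): return np.concatenate([(proj(c,place(v,[o[0] for o in l]))-[o[1] for o in l]).ravel() for c,l in obs.items()])
    s=least_squares(r,v0,loss="soft_l1");return s.x,r(s.x).reshape(-1,2)
def S(u,v,k=3.6,o=(160,140)): return (o[0]+(u+.5)/k-.5,o[1]+(v+.5)/k-.5)
def T(u,v): return S(u,v,3,(120,110))
def tcp():
    s=robot.sense();q=s["tcp_rot"];return s["tool_pos"],R.from_quat([q[1],q[2],q[3],q[0]]),s
E
cat > fit1.py <<'E'
from h import *
C={"scene":[((0,y,.152),S(*p)) for y,p in zip([.056,.028,0,-.028,-.056],[(518,274),(555,281),(593,288),(630,294),(668,299)])],
   "top":[((0,.08,.2),T(562,280)),((0,-.08,.2),T(724,237))]}
B={"scene":[((-.085,.06,.014),S(125,348)),((-.085,-.06,.014),S(230,384)),((.085,-.06,.014),S(331,296)),((-.05,0,.205),S(184,147))],
   "top":[((.085,.06,.014),T(241,205)),((.085,-.06,.014),T(345,197)),((-.085,-.06,.014),T(357,342)),((-.085,.06,.014),T(257,352)),((-.05,0,.205),T(290,323))]}
for n,o,v in(("caddy",C,[.5,-.15,.2]),("stand",B,[.5,.15,0])):
    v,r=fit(o,v);print(n,np.round(v,4));print(np.round(r,1).tolist())
    if n=="stand": print(place(v,[(-.05,0,.205),(0,0,.205),(.048,0,.205)]))
p,r,s=tcp();print(p,r.as_matrix().round(3))
E
python3 fit1.py
```

```text
caddy [ 0.5561 -0.1758  0.2318]
[[0.2, 0.4], [-0.0, 0.1], [-0.3, -0.1], [-0.1, -0.0], [-0.0, 0.4], [1.4, -0.4], [-1.3, -0.0]]
stand [0.5493 0.1784 0.0691]
[[-0.6, -0.9], [0.1, -0.9], [1.3, -0.0], [-0.1, 0.4], [-0.1, 0.0], [-0.2, -0.7], [0.7, 0.1], [-0.7, 0.2], [0.5, 1.0]]
[[0.49940238 0.17499278 0.205     ]
 [0.54928311 0.17844431 0.205     ]
 [0.5971686  0.18175778 0.205     ]]
[0.23252062 0.47068682 0.2467233 ] [[-0.897  0.443 -0.   ]
 [ 0.443  0.897 -0.   ]
 [ 0.    -0.    -1.   ]]
```

```bash
cat > go.py <<'E'
# usage: go.py x y z yaw(tool y axis world angle) -> remaining turn and shift (after the turn) in units
import sys
from h import *
t=np.array(list(map(float,sys.argv[1:4])));yaw=float(sys.argv[4])
p,r,s=tcp();y=r.as_matrix()[:,1];a=(np.arctan2(y[1],y[0])-yaw+np.pi/2)%np.pi-np.pi/2
a=a if abs(a)<np.pi/2 else a
y2=np.array([np.cos(yaw),np.sin(yaw),0]);
if y2@y<0:y2=-y2
z=np.array([0,0,-1.]);x2=np.cross(y2,z);d=t-p
print("t",s["t"],"wz",round(a/np.pi,4),"shift",np.round(np.array([x2@d,y2@d,z@d])*10,3),"tilt",np.round(r.as_matrix()[:,2],4),"w",s["gripper_width"],s["finger_force"])
E
python3 -m handwheel '[[[0,0,0.035,0,0,0,1],[0,0,0.035,0,0,0,1],[0,0,0.035,0,0,0,1],[0,0,0.035,0,0,0,1],[0,0,0.035,0,0,0,1]]]' 50
python3 -m handwheel '[[[0,0,0.035,0,0,0,1],[0,0,0.035,0,0,0,1],[0,0,0.035,0,0,0,1],[0,0,0,0,0,0,1],[0,0,0,0,0,0,1]]]'
python3 go.py .556 -.176 .247 .2318
```

```text
t: 1.32
tool_pos: [0.2325, 0.4707, 0.2467]
tcp_rot: [-0.0, 0.486, 0.874, -0.0]
ft_force: [0.5, -0.2, 0.2]
gripper_width: 0.999
finger_force: 0.0
t: 1.73
tool_pos: [0.2325, 0.4707, 0.2467]
tcp_rot: [-0.0, 0.619, 0.785, 0.0]
ft_force: [0.1, -0.1, -0.7]
gripper_width: 1.0
finger_force: 0.0
t 1.7333 wz 0.0012 shift [-7.037e+00  1.663e+00 -3.000e-03] tilt [-0.  0. -1.] w 0.9996217583257796 0.0
```

```bash
python3 -m handwheel '[[[0,0,0.0012,-0.35,0.083,0,1],[0,0,0,-0.35,0.083,0,1],[0,0,0,-0.35,0.083,0,1],[0,0,0,-0.35,0.083,0,1],[0,0,0,-0.35,0.083,0,1]]]' |head -2
python3 -m handwheel '[[[0,0,0,-0.35,0.083,0,1],[0,0,0,-0.35,0.083,0,1],[0,0,0,-0.35,0.083,0,1],[0,0,0,-0.35,0.083,0,1],[0,0,0,-0.35,0.083,0,1]]]'|head -2
python3 -m handwheel '[[[0,0,0,-0.35,0.083,0,1],[0,0,0,-0.35,0.083,0,1],[0,0,0,-0.35,0.083,0,1],[0,0,0,-0.35,0.083,0,1],[0,0,0,-0.35,0.083,0,1]]]'|head -2
python3 -m handwheel '[[[0,0,0,-0.35,0.083,0,1],[0,0,0,-0.35,0.083,0,1],[0,0,0,-0.35,0.083,0,1],[0,0,0,0,0,0,1],[0,0,0,0,0,0,1]]]'
python3 go.py .556 -.176 .177 .2318
```

```text
t: 2.15
tool_pos: [0.313, 0.3082, 0.2468]
t: 2.57
tool_pos: [0.3932, 0.147, 0.247]
t: 2.98
tool_pos: [0.4733, -0.0142, 0.2469]
t: 3.4
tool_pos: [0.521, -0.1101, 0.2462]
tcp_rot: [-0.0, 0.622, 0.783, -0.0]
ft_force: [1.0, 0.5, -0.1]
gripper_width: 0.998
finger_force: 0.0
t 3.4 wz -0.0008 shift [-0.721  0.189  0.692] tilt [-8.e-04  5.e-04 -1.e+00] w 0.9981485967172312 0.0
```

```bash
python3 -m handwheel '[[[0,0,-0.0008,-0.36,0.095,0,1],[0,0,0,-0.36,0.095,0,1],[0,0,0,0,0,0.23,1],[0,0,0,0,0,0.23,1],[0,0,0,0,0,0.23,1]]]' |head -2
python3 -m handwheel '[[[0,0,0,0,0,0,1],[0,0,0,0,0,0,1]]]'
python3 go.py .556 -.176 .177 .2318
```

```text
t: 3.82
tool_pos: [0.5557, -0.1738, 0.177]
t: 3.98
tool_pos: [0.5556, -0.1736, 0.1779]
tcp_rot: [-0.001, 0.62, 0.785, -0.0]
ft_force: [0.2, -0.4, -0.1]
gripper_width: 1.0
finger_force: 0.0
t 3.9833 wz 0.0005 shift [-0.024 -0.001  0.009] tilt [-1.2e-03  8.0e-04 -1.0e+00] w 1.0001514670526248 0.0
```

```bash
python3 -m handwheel '[[[0,0,0,0,0,0,-1],[0,0,0,0,0,0,-1],[0,0,0,0,0,0,-1],[0,0,0,0,0,0,-1],[0,0,0,0,0,0,-1]]]' 60
python3 -m handwheel '[[[0,0,0,0,0,0,-1],[0,0,0,0,0,0,-1],[0,0,0,0,0,0,-1],[0,0,0,0,0,0,-1],[0,0,0,0,0,0,-1]]]' 60
python3 go.py .556 -.176 .177 .2318; python3 -c "
from plant import robot
s=robot.sense();print(s['ft_force'],s['wrist_torque'])"
```

```text
t: 4.4
tool_pos: [0.5559, -0.1748, 0.1783]
tcp_rot: [0.0, 0.621, 0.784, 0.0]
ft_force: [-0.6, -0.5, -0.0]
gripper_width: 0.649
finger_force: 0.0
t: 4.82
tool_pos: [0.5558, -0.1748, 0.1777]
tcp_rot: [-0.0, 0.621, 0.784, -0.0]
ft_force: [-0.2, 0.1, -0.7]
gripper_width: 0.271
finger_force: 0.0
t 4.8167 wz -0.0002 shift [-0.012 -0.001  0.007] tilt [-1.e-04  0.e+00 -1.e+00] w 0.27134825833562903 0.0
[-0.21408447  0.09923551 -0.73383641] [-0.08156303  0.03908013  0.03091862]
```

```bash
python3 -m handwheel '[[[0,0,0,0,0,0,-1],[0,0,0,0,0,0,-1],[0,0,0,0,0,0,-1],[0,0,0,0,0,0,-1],[0,0,0,0,0,0,-1]]]' 60
python3 -m handwheel '[[[0,0,0,0,0,-0.05,-1],[0,0,0,0,0,-0.05,-1],[0,0,0,0,0,-0.05,-1],[0,0,0,0,0,-0.05,-1],[0,0,0,0,0,0,-1]]]' 60
python3 -m handwheel '[[[0,0,0,0,0,-0.05,-1],[0,0,0,0,0,-0.05,-1],[0,0,0,0,0,0,-1],[0,0,0,0,0,0,-1],[0,0,0,0,0,0,-1]]]' 60
python3 - <<'E'
from h import *
import cv2
p,r,s=tcp();W=[];Fm=[]
f=robot.grab_frame("scene")
for i in range(8):
    s=robot.sense();W.append(r.as_matrix().T@s['wrist_torque']);Fm.append(s['ft_force']);robot.grab_frame("scene")
print("tool torque",np.mean(W,0),np.std(W,0),"F",np.mean(Fm,0),p,s['gripper_width'],s['finger_force'])
a=f[120:290,160:400,::-1];cv2.imwrite("pics/s1.png",cv2.resize(a,None,fx=3.3,fy=3.3,interpolation=cv2.INTER_CUBIC))
E
```

```text
t: 5.23
tool_pos: [0.5557, -0.1748, 0.1777]
tcp_rot: [-0.0, 0.621, 0.784, -0.0]
ft_force: [-1.5, 0.3, 0.4]
gripper_width: 0.099
finger_force: 60.0
t: 5.65
tool_pos: [0.5562, -0.1749, 0.1989]
tcp_rot: [0.001, 0.621, 0.784, 0.0]
ft_force: [2.8, -0.2, -6.1]
gripper_width: 0.094
finger_force: 60.0
t: 6.07
tool_pos: [0.5557, -0.1747, 0.2076]
tcp_rot: [-0.0, 0.621, 0.784, -0.0]
ft_force: [0.1, 0.4, -6.1]
gripper_width: 0.094
finger_force: 60.0
tool torque [ 0.06344829  0.13828293 -0.00074078] [0.03049482 0.02862863 0.02606416] F [-0.2473892   0.04096468 -5.6134781 ] [ 0.55572448 -0.17474     0.20756425] 0.0987282713896708 59.998705219477415
```

View pics/s1.png

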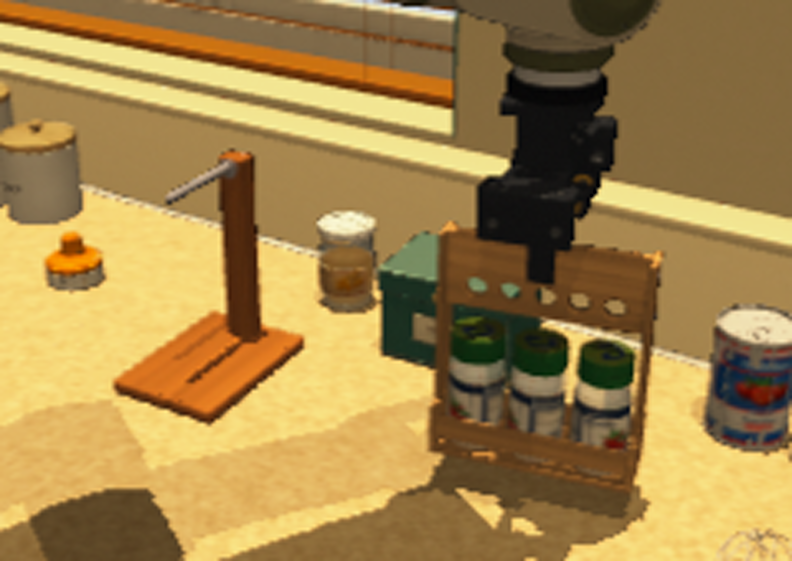

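Lifted cleanly. The moment about tool y puts the centre of mass about 23 mm to the −y side, so the full jar is the right-hand one and hole 2 is the one to use. Next I check for tilt in the grip.

Run:
```python
from h import *
v=[.5561,-.1758,.2318]
obs=np.array([S(u,w,3.3,(160,120)) for u,w in[(479,288),(510,291),(546,296),(579,301),(615,306)]])
ys=[.056,.028,0,-.028,-.056]
def pts(q): # grip pos dx,dy,dz, roll about caddy x
    Rr=R.from_euler("ZX",[v[2],q[3]]);L=np.array([[0,y,.152-.188] for y in ys]);return Rr.apply(L)+[v[0],v[1],.188]+np.array(q[:3])
print(np.round(obs-proj("scene",pts([0,0,.03,0])),2).tolist())
f=lambda q:(proj("scene",pts([0,q[0],q[1],q[2]]))-obs).ravel()
s=least_squares(f,[0,.03,0]);print(s.x,np.abs(s.fun).max())
```

```text
[[0.68, 0.57], [-0.1, -0.12], [0.42, -0.24], [-0.18, -0.39], [-0.09, -0.57]]
[ 0.00068411  0.03037693 -0.02647626] 0.5706267008656027
```

```bash
python3 -m handwheel '[[[0,0,0,0,-0.1,-0.06,-1],[0,0,0,0,-0.18,-0.06,-1],[0,0,0,0,-0.2,-0.06,-1],[0,0,0,0,-0.18,-0.05,-1],[0,0,0,0,-0.1,0,-1]]]' |head -2
python3 -m handwheel '[[[0,0,0.006,0,0,0,-1],[0,0,0.014,0,0,0,-1],[0,0,0.014,0,0,0,-1],[0,0,0.012,0,0,0,-1],[0,0,0.006,0,0,0,-1]]]'
python3 go.py .4575 .2013 .2307 .0691
```

```text
t: 6.93
tool_pos: [0.4801, -0.1927, 0.2321]
t: 7.35
tool_pos: [0.4823, -0.192, 0.2305]
tcp_rot: [-0.0, 0.684, 0.73, 0.0]
ft_force: [-0.7, 2.1, -6.2]
gripper_width: 0.097
finger_force: 60.0
t 7.35 wz -0.0012 shift [ 3.941e+00  2.500e-02 -2.000e-03] tilt [ 1.e-04  2.e-04 -1.e+00] w 0.0966696238317559 59.998598378151655
```

```bash
python3 -m handwheel '[[[0,0,-0.0012,0.1,0,0,-1],[0,0,0,0.2,0,0,-1],[0,0,0,0.25,0,0,-1],[0,0,0,0.25,0,0,-1],[0,0,0,0.25,0,0,-1]]]' |head -2
python3 -m handwheel '[[[0,0,0,0.25,0,0,-1],[0,0,0,0.25,0,0,-1],[0,0,0,0.25,0,0,-1],[0,0,0,0.25,0,0,-1],[0,0,0,0.25,0,0,-1]]]' |head -2
python3 -m handwheel '[[[0,0,0,0.25,0.02,0,-1],[0,0,0,0.25,0,0,-1],[0,0,0,0.25,0,0,-1],[0,0,0,0.25,0,0,-1],[0,0,0,0.25,0,0,-1]]]' |head -2
python3 -m handwheel '[[[0,0,0,0.2,0,0,-1],[0,0,0,0.1,0,0,-1],[0,0,0,0,0,0,-1],[0,0,0,0,0,0,-1]]]'
python3 go.py .4575 .2013 .2307 .0691
```

```text
t: 7.77
tool_pos: [0.4742, -0.0856, 0.2306]
t: 8.18
tool_pos: [0.465, 0.0392, 0.2308]
t: 8.6
tool_pos: [0.4579, 0.1641, 0.2308]
t: 8.93
tool_pos: [0.4562, 0.1919, 0.2306]
tcp_rot: [0.0, 0.681, 0.732, -0.0]
ft_force: [0.6, -0.1, -5.9]
gripper_width: 0.096
finger_force: 60.0
t 8.9333 wz 0.0012 shift [ 0.093  0.019 -0.001] tilt [-1.e-04 -6.e-04 -1.e+00] w 0.0959333826202468 59.99895516782999
```

```bash
python3 -m handwheel '[[[0,0,0.0008,0.095,0.015,0,-1],[0,0,0,0,0,0,-1],[0,0,0,0,0,0,-1],[0,0,0,0,0,0,-1],[0,0,0,0,0,0,-1]]]'
python3 go.py .4575 .2013 .2307 .0691
python3 - <<'E'
from h import *
import cv2
a=robot.grab_frame("scene")[130:270,150:350,::-1];b=robot.grab_frame("top")[140:240,160:300,::-1]
cv2.imwrite("pics/s2.png",cv2.resize(a,None,fx=4,fy=4,interpolation=cv2.INTER_CUBIC))
cv2.imwrite("pics/t2.png",cv2.resize(b,None,fx=5,fy=5,interpolation=cv2.INTER_CUBIC))
E
```

```text
t: 9.35
tool_pos: [0.4573, 0.2013, 0.2307]
tcp_rot: [-0.0, 0.682, 0.731, 0.0]
ft_force: [0.3, -0.3, -6.1]
gripper_width: 0.096
finger_force: 60.0
t 9.35 wz -0.0002 shift [0.    0.002 0.   ] tilt [-0.e+00  1.e-04 -1.e+00] w 0.09601251145021351 59.998687617480755
```

View pics/s2.png

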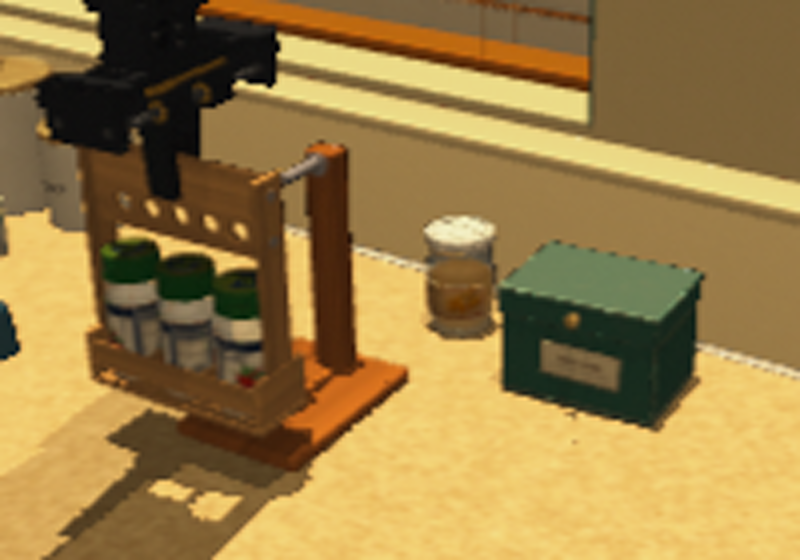

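View pics/t2.png

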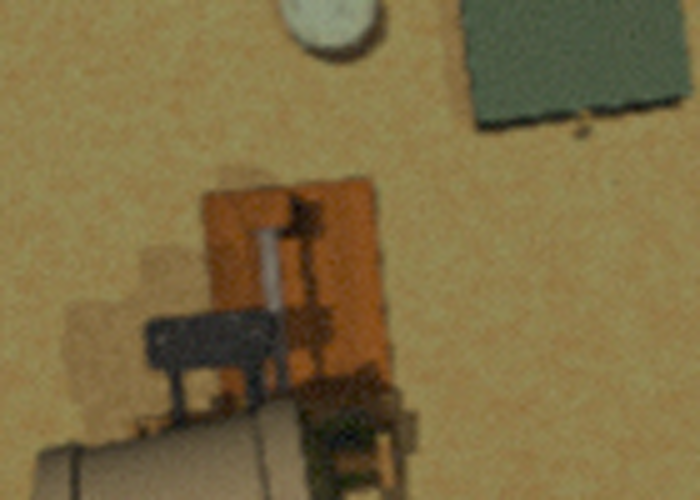

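Run:
```python
from h import *
st=[.5493,.1784,.0691]
tc,r,_=tcp();M=r.as_matrix();y=M[:,1];x=M[:,0]
H=[tc+x*(d-.0012)+[0,0,-.0257] for d in(.056,.028,0,-.028,-.056)]
obs=np.array([S(u,w,4,(150,130)) for u,w in[(124,200),(152,207),(181,214),(211,222),(240,231)]])
print("holes obs-pred",np.round(obs-proj("scene",np.array(H)),2).tolist())
# px per m sensitivities
J=np.array([(proj("scene",H[3]+e)-proj("scene",H[3]))[0]*1000 for e in np.eye(3)*.001]);print("J px/mm*1e3",J.round(0).tolist())
pk=place(st,[(-.05,0,.205),(.048,0,.205),(0,0,.205)])
f=lambda p,k,o:((p-o+.5)*k-.5).round(1).tolist()
print("peg tip, root, mid: scene crop",f(proj("scene",pk),4,(150,130)),"top crop",f(proj("top",pk),5,(160,140)))
print("orig scene crop",f(proj("scene",pk),3.6,(160,140)),"orig top",f(proj("top",pk),3,(120,110)))
import cv2
a=cv2.imread("pics/scene0.png")[160:190,205:240];b=cv2.imread("pics/top0.png")[178:226,205:230]
A=cv2.resize(a,None,fx=16,fy=16,interpolation=cv2.INTER_CUBIC);B=cv2.resize(b,None,fx=10,fy=10,interpolation=cv2.INTER_CUBIC)
for q,o in((proj("scene",pk),None),): 
    for i,j in((0,1),): cv2.line(A,*[tuple(map(int,((q[k]-[205,160]+.5)*16))) for k in(i,j)],(0,255,0),1)
q=proj("top",pk);cv2.line(B,*[tuple(map(int,((q[k]-[205,178]+.5)*10))) for k in(0,1)],(0,255,0),1)
C=np.zeros((480,810,3),np.uint8);C[:,:560]=A;C[:,560:]=B;cv2.imwrite("pics/peg.png",C[:,:800])
```

```text
holes obs-pred [[-0.02, -0.66], [-0.01, -0.63], [0.08, -0.65], [0.24, -0.46], [-0.04, -0.07]]
J px/mm*1e3 [[235.0, -115.0], [-250.0, -74.0], [-29.0, -312.0]]
peg tip, root, mid: scene crop [[244.1, 205.1], [319.4, 163.6], [283.8, 183.2]] top crop [[286.0, 393.4], [270.0, 228.3], [277.8, 309.1]]
orig scene crop [[183.7, 148.5], [251.4, 111.2], [219.4, 128.9]] orig top [[291.4, 325.9], [281.8, 226.8], [286.5, 275.3]]
```

View pics/peg.png

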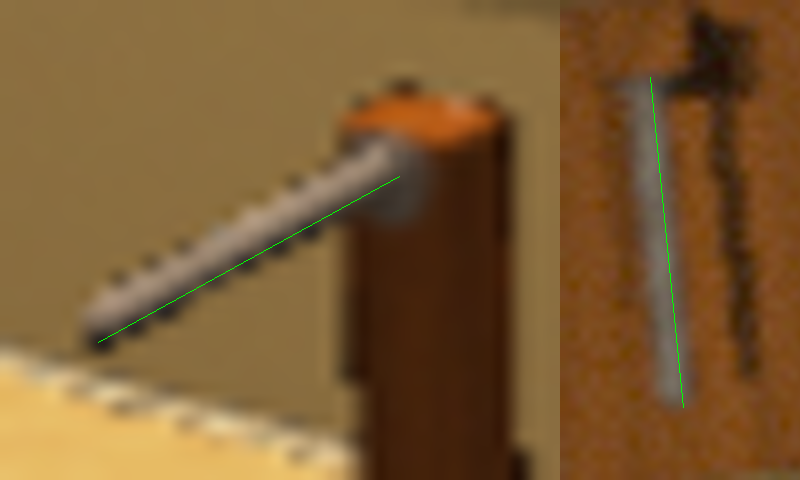

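Against the picture, the peg lies about 2 mm further towards +y than the fit. The height error is the same for holes and peg, so it cancels. I shift 2 mm and insert slowly.

```bash
python3 -m handwheel '[[[0,0,0,0.02,0.1,0,-1],[0,0,0,0,0.1,0,-1],[0,0,0,0,0.07,0,-1],[0,0,0,0,0.05,0,-1],[0,0,0,0,0.04,0,-1]]]'
python3 -m handwheel '[[[0,0,0,0,0.04,0,-1],[0,0,0,0,0.04,0,-1],[0,0,0,0,0.04,0,-1],[0,0,0,0,0.04,0,-1],[0,0,0,0,0,0,-1]]]'
python3 go.py .5472 .2095 .2307 .0691
```

```text
t: 9.87
tool_pos: [0.4933, 0.2059, 0.2306]
tcp_rot: [-0.0, 0.682, 0.731, -0.0]
ft_force: [-0.6, 0.3, -5.6]
gripper_width: 0.092
finger_force: 60.0
t: 10.28
tool_pos: [0.5096, 0.2071, 0.2307]
tcp_rot: [0.0, 0.682, 0.731, 0.0]
ft_force: [-0.4, -0.4, -6.2]
gripper_width: 0.097
finger_force: 60.0
t 10.2833 wz -0.0001 shift [-0.002  0.377 -0.   ] tilt [ 4.e-04  0.e+00 -1.e+00] w 0.09718428305046813 59.999802354723215
```

```bash
python3 -m handwheel '[[[0,0,0,0,0.08,0,-1],[0,0,0,0,0.08,0,-1],[0,0,0,0,0.08,0,-1],[0,0,0,0,0.08,0,-1],[0,0,0,0,0.05,0,-1]]]'
python3 -m handwheel '[[[0,0,0,0,0,0.01,-1],[0,0,0,0,0,0.01,-1],[0,0,0,0,0,0,-1]]]'
python3 - <<'E'
from h import *
import cv2
tc,r,s=tcp();M=r.as_matrix();print([ (M.T@s['wrist_torque']).round(2) ])
a=robot.grab_frame("scene")[130:240,160:300,::-1]
cv2.imwrite("pics/s3.png",cv2.resize(a,None,fx=5,fy=5,interpolation=cv2.INTER_CUBIC))
E
```

```text
t: 10.7
tool_pos: [0.547, 0.2097, 0.2305]
tcp_rot: [0.0, 0.682, 0.731, 0.0]
ft_force: [-0.9, -0.5, -5.4]
gripper_width: 0.093
finger_force: 60.0
t: 10.95
tool_pos: [0.5455, 0.2097, 0.2283]
tcp_rot: [-0.0, 0.682, 0.731, -0.0]
ft_force: [-0.1, -0.0, -6.8]
gripper_width: 0.096
finger_force: 60.0
[array([0.08, 0.13, 0.03])]
```

View pics/s3.png

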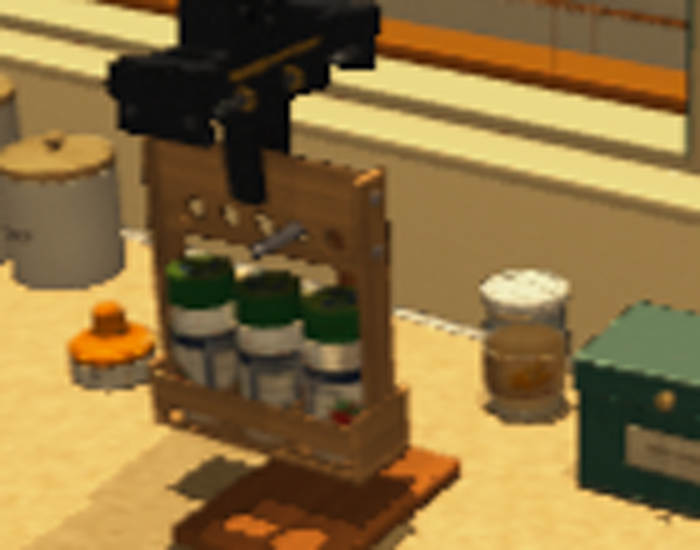

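The peg comes out through the fourth hole from the left, at about (300,235), which is hole 2. Now lower until the peg takes the weight.

```bash
python3 -m handwheel '[[[0,0,0,0,0,0.01,-1],[0,0,0,0,0,0,-1],[0,0,0,0,0,0,-1]]]' | grep -E "pos|ft"
python3 -m handwheel '[[[0,0,0,0,0,0.007,-1],[0,0,0,0,0,0,-1],[0,0,0,0,0,0,-1]]]' | grep -E "pos|ft"
python3 -m handwheel '[[[0,0,0,0,0,0.006,-1],[0,0,0,0,0,0,-1],[0,0,0,0,0,0,-1]]]' | grep -E "pos|ft"
```

```text
tool_pos: [0.5457, 0.2097, 0.2277]
ft_force: [0.2, -0.0, -6.5]
tool_pos: [0.5458, 0.2097, 0.2272]
ft_force: [-0.2, -0.4, -4.5]
tool_pos: [0.5459, 0.2098, 0.227]
ft_force: [-1.7, 0.0, 0.4]
```

```bash
python3 -m handwheel '[[[0,0,0,0,0,0,-1],[0,0,0,0,0,0,-1],[0,0,0,0,0,0,-1]]]' 5 | grep -E "pos|ft|fin"
python3 -m handwheel '[[[0,0,0,0,0,0,-0.3],[0,0,0,0,0,0,-0.3],[0,0,0,0,0,0,-0.3],[0,0,0,0,0,0,-0.3],[0,0,0,0,0,0,-0.3]]]' 5
python3 -m handwheel '[[[0,0,0,0,0,-0.03,-0.3],[0,0,0,0,0,-0.08,-0.3],[0,0,0,0,0,-0.2,-0.3],[0,0,0,0,0,-0.2,-0.3],[0,0,0,0,0,-0.2,-0.3]]]'
python3 -m handwheel '[[[0,0,0,0,0,-0.2,-0.3],[0,0,0,0,0,0,-0.3],[0,0,0,0,0,0,-0.3],[0,0,0,0,0,0,-0.3],[0,0,0,0,0,0,-0.3]]]'|grep ft
for i in 1 2 3 4 5 6; do python3 -m handwheel '[[[0,0,0,0,0,0,-0.3],[0,0,0,0,0,0,-0.3],[0,0,0,0,0,0,-0.3],[0,0,0,0,0,0,-0.3],[0,0,0,0,0,0,-0.3]]]' >/dev/null; done
python3 - <<'E'
from h import *
import cv2
F=[]
for i in range(12):
    f=robot.grab_frame("scene").astype(float);F.append(f[140:240,170:270])
    if i==0:a=f
print("motion",[round(np.abs(x-F[0]).mean(),2) for x in F])
cv2.imwrite("pics/s4.png",cv2.resize(a[130:240,160:300,::-1].astype(np.uint8),None,fx=5,fy=5,interpolation=cv2.INTER_CUBIC))
E
```

```text
tool_pos: [0.546, 0.2098, 0.2269]
ft_force: [-1.4, 1.6, 2.8]
finger_force: 5.0
t: 12.42
tool_pos: [0.5459, 0.2096, 0.2264]
tcp_rot: [0.0, 0.682, 0.731, -0.0]
ft_force: [-0.7, 0.0, 0.2]
gripper_width: 0.353
finger_force: 0.0
t: 12.83
tool_pos: [0.5458, 0.2097, 0.2991]
tcp_rot: [0.0, 0.682, 0.731, 0.0]
ft_force: [0.6, 1.0, -0.1]
gripper_width: 0.346
finger_force: 0.0
ft_force: [0.1, 0.2, 0.7]
motion [np.float64(0.0), np.float64(0.41), np.float64(0.41), np.float64(0.41), np.float64(0.41), np.float64(0.41), np.float64(0.41), np.float64(0.41), np.float64(0.41), np.float64(0.41), np.float64(0.41), np.float64(0.4)]
```

View pics/s4.png

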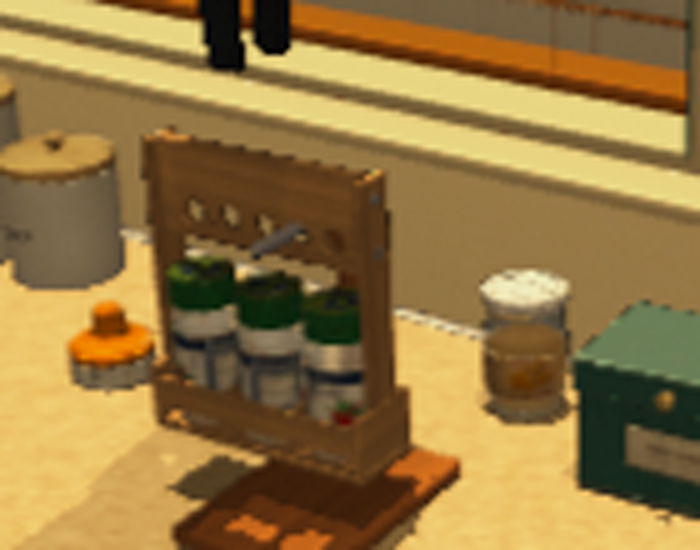

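The caddy hangs level and still on hole 2 with all three jars in place. The gripper is well clear, and the frames differ only by constant image noise.

```bash
python3 -c "
from plant import robot
print(robot.finish_job())"
```

```text
the job is handed in; nothing more can be done
None
```

I hung the caddy on the peg by hole 2, because wrist torque showed the full jar at the −y end; the last picture before hand-in showed it level and still with all three jars in place, and `finish_job()` returned no verdict.

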